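# Find the rocking corner of the jig plate and press its shim flat

### The arm

A 6-joint arm with a two-finger parallel gripper is mounted at the origin on a cart in front of the work surface, level with it; the furniture and walls round the work are solid. World frame = base frame: x ahead of the robot, y to its left, z up, the work surface at z = 0. Lengths are in mm, angles in degrees, forces in N, time in s.
With the tool pointing down it reaches from about 350 to 850 mm from the base axis. Payload 8.1 kg.
Tool frame: the origin (TCP) lies between the finger pads; the fingertips stand 22 mm ahead of it and the grasp point (between the pads) lies 3 mm ahead of it; z points along the fingers, y is the direction in which the jaws open and shut (so a half turn about z gives the same grasp; the last joint's range is limited). The gripper opens to 85 mm and grips with 20 to 120 N. Pads are 22 mm wide; open, the fingers measure 114 mm over their backs; the gripper's body (76 mm by 85 mm) begins 54 mm behind the grasp point. The pads swing forward as they close: fully open they stand 13 mm farther back than shut.
Start: joints at [64.263, 7.471, 85.268, -0, 87.261, -4.893], TCP at [213.476, 560.744, 253.292] pointing down, gripper open.
Joint ranges: [-169.43, 169.43], [-51.17, 129.36], [1.28, 143.12], [-76.62, 256.62], [0, 156.53], [-152.29, 152.29]. Speed limits (degrees/s): [136.94, 136.94, 159.86, 180, 180, 180].

### API

Orientations are given as [roll, pitch, yaw] about the fixed x, y, z axes, in that order (R = Rz(yaw) Ry(pitch) Rx(roll)).
In Python, from bench import r gives the robot as it stands.
- The arm moves only by the tool drive_tool, never from a script. Its argument "moves" is a list of rows, each a list of 2 entries, a list of its own where there are three numbers: the shift along the world's x, y, z in mm, then the turn about the world's z in degrees. A call has exactly 8 rows; each row is the pose to reach, as a shift and turn from the pose commanded when the call began; what a row does not reach only later rows make up. A row lasts 1/12 s, in which the tool goes at most 41.7 mm and 7.16 degrees, less where a joint would pass 70% of its speed; a pose out of reach is approached as far as the arm can. A call with a gripper value outside its range is refused whole. "fingers" is the finger opening in mm, from 0 to 85.4, set as the call begins (left out, the last holds). The fingers move at their own pace and stop on an object; "squeeze" is the grip in N (left out, the last holds). Time passes only in rows, so rows that repeat a pose let the fingers close, or fill a call up. It gives the time, the measured TCP pose, the force and the opening at its end, in the units of the state.
- r.sense(): the state, without advancing time (a new reading comes with each control period).
- r.snapshot(name): name is "scene" or "side" or "wrist"; returns a dict with "pixels" (400x640x3 uint8, red, green, blue), "camera_matrix" (3x3 intrinsics, pixels), "k1" (the pictures are not rectified: a ray, as slopes to the right and down, at radius r is drawn at 1 + k1 r^2 times it, then the intrinsics apply), "xyz" and "orientation" of the camera in the world. Camera axes: x right, y down, z forward; pixel columns grow to the right and rows downward; lengths in mm; the calibration is good to about 2 mm. A picture is of the moment at which its call begins. There is no depth.
- r.hand_in(): hands the job in, once; it reports no verdict.
The state is a dict: "time": time; "joint_pos": joint angles; "qd": joint speeds; "joint_efforts": joint torques, N m; "tool_pos": TCP position; "tcp_rot": TCP orientation; "ft_force": force on the tool from outside, world axes, zero at the start; "wrist_torque": the same for the moment, N m; "finger_gap": finger opening in mm.
Only numpy, scipy, OpenCV 4.12 (cv2) and the standard library are available. Lean on these libraries where they do the work, as an engineer would, in place of code of your own. Each camera call takes 0.05 s, during which the arm holds its last target.

### The job

One corner of the square aluminium plate on the levelling jig rocks: press the blue corner dots with a fingertip, one after another, until you find the corner that gives way, pressing it right down. Then press the brass shim that sticks out at that corner fully flat, so that the plate sits firm, and leave the other three shims raised. Only touch and press: lift or move nothing else, and leave the heatsink lying on the plate.

Things in the scene. Friction and masses are not known exactly. Their poses are not given: they have to be found in the camera images.
- jig: Fixed grey base of a small square levelling jig, 144 x 144 x 12 mm; origin at the centre of its underside, on the bench. z is up; its x and y run along its sides. It may stand at any turn.
- plate: Bare aluminium plate, 90 x 90 x 10 mm, held level by a sprung stud over the middle of the base (it cannot come off), sides parallel to the base's; its top is 40 mm above the bench. Origin at the centre of its top; axes as the jig's. Three corners are sound; one, not to be told by eye, rocks. It rocks no more once that corner's shim is flat.
- corner_a (a point): Blue dot, 12 mm, on the plate's top at corner a, 48 mm from its centre on the diagonal: press here. Letters run anticlockwise from above. Moves with the plate; at rest 40 mm above the bench. A sound corner does not give; the rocking one gives from about 0.6 N, meets its stop 5 mm down at about 2 N (the opposite corner rises as much) and springs back.
- corner_b (a point): Blue dot, 12 mm, on the plate's top at corner b, 48 mm from its centre on the diagonal: press here. Letters run anticlockwise from above. Moves with the plate; at rest 40 mm above the bench. A sound corner does not give; the rocking one gives from about 0.6 N, meets its stop 5 mm down at about 2 N (the opposite corner rises as much) and springs back.
- corner_c (a point): Blue dot, 12 mm, on the plate's top at corner c, 48 mm from its centre on the diagonal: press here. Letters run anticlockwise from above. Moves with the plate; at rest 40 mm above the bench. A sound corner does not give; the rocking one gives from about 0.6 N, meets its stop 5 mm down at about 2 N (the opposite corner rises as much) and springs back.
- corner_d (a point): Blue dot, 12 mm, on the plate's top at corner d, 48 mm from its centre on the diagonal: press here. Letters run anticlockwise from above. Moves with the plate; at rest 40 mm above the bench. A sound corner does not give; the rocking one gives from about 0.6 N, meets its stop 5 mm down at about 2 N (the opposite corner rises as much) and springs back.
- tail_a (a point): Point on the top face of the raised brass tail of the shim at corner a, where to press it: straight out along the diagonal beyond corner_a, 83 mm from the jig's centre and 27 mm above the bench while raised, 20.5 mm above the bench when flat. It moves with the shim. The tail is 16 mm wide and 30 mm long, 3 mm thick, and its outer end is the highest.
- tail_b (a point): Point on the top face of the raised brass tail of the shim at corner b, where to press it: straight out along the diagonal beyond corner_b, 83 mm from the jig's centre and 27 mm above the bench while raised, 20.5 mm above the bench when flat. It moves with the shim. The tail is 16 mm wide and 30 mm long, 3 mm thick, and its outer end is the highest.
- tail_c (a point): Point on the top face of the raised brass tail of the shim at corner c, where to press it: straight out along the diagonal beyond corner_c, 83 mm from the jig's centre and 27 mm above the bench while raised, 20.5 mm above the bench when flat. It moves with the shim. The tail is 16 mm wide and 30 mm long, 3 mm thick, and its outer end is the highest.
- tail_d (a point): Point on the top face of the raised brass tail of the shim at corner d, where to press it: straight out along the diagonal beyond corner_d, 83 mm from the jig's centre and 27 mm above the bench while raised, 20.5 mm above the bench when flat. It moves with the shim. The tail is 16 mm wide and 30 mm long, 3 mm thick, and its outer end is the highest.
- shim_a (a joint): Shim at corner a, hinged near the plate's corner (66 mm from the jig's centre): 0 = tail raised (20 degrees), grows as the tail is pressed down; 0.35 rad = flat. Stiff (about 0.28 N m: 10 to 16 N at the tail) and stays where it is left. Under the rocking corner it can go flat; under a sound corner it jams at about 0.14 and stays bent there.
- shim_b (a joint): Shim at corner b, hinged near the plate's corner (66 mm from the jig's centre): 0 = tail raised (20 degrees), grows as the tail is pressed down; 0.35 rad = flat. Stiff (about 0.28 N m: 10 to 16 N at the tail) and stays where it is left. Under the rocking corner it can go flat; under a sound corner it jams at about 0.14 and stays bent there.
- shim_c (a joint): Shim at corner c, hinged near the plate's corner (66 mm from the jig's centre): 0 = tail raised (20 degrees), grows as the tail is pressed down; 0.35 rad = flat. Stiff (about 0.28 N m: 10 to 16 N at the tail) and stays where it is left. Under the rocking corner it can go flat; under a sound corner it jams at about 0.14 and stays bent there.
- shim_d (a joint): Shim at corner d, hinged near the plate's corner (66 mm from the jig's centre): 0 = tail raised (20 degrees), grows as the tail is pressed down; 0.35 rad = flat. Stiff (about 0.28 N m: 10 to 16 N at the tail) and stays where it is left. Under the rocking corner it can go flat; under a sound corner it jams at about 0.14 and stays bent there.
- heatsink: Loose grey finned heatsink, 30 x 45 x 23 mm, resting on the middle of the plate; origin at the centre of its underside. Stays there.
- terminal_block: Loose green terminal block, 22 x 36 x 17 mm, left of the jig; origin at the centre of its underside. Bystander.
- tape_blue: Loose roll of blue tape, 61 mm across, 19 mm high, lying flat near the bench's front, left of the jig; origin at the centre of its underside. Bystander.
- paste_jar: Loose white jar with a green lid, 53 mm across, 42 mm high, behind the jig; origin at the centre of its underside. Bystander.
- cutters: Loose red-handled cutters, 52 x 146 x 11 mm, lying flat to the left behind the jig; origin at the centre of the underside. Bystander.

How it is judged:
By the outcome, as a careful person would: the job done as asked, in the order asked, and still so for the second after the job is handed in, with the robot touching nothing.
It also fails if it takes over 48 s, if anything falls off the work surface, if the arm or the gripper's body presses on something with over 40 N, if the wrist force passes 120 N, or if a joint passes its speed limit or range.

## Working session

There is one attempt and no reset: what is moved stays moved. The work goes in short steps, Python scripts to look and compute and a tool call to move; the robot and the scene stay as the last step left them, time stands still between calls to the robot, and variables do not carry over. Pictures are saved under pics/ and viewed, and the job is handed in when it is done.

Besides the shell and the picture viewer there is one more tool, called after "Call:" as name(argument=value, ...), one argument or row to a line, values as JSON. drive_tool: Moves the arm, as the interface text tells. Its arguments: {"type":"object","properties":{"moves":{"type":"array","items":{"type":"array"}},"fingers":{"type":"number"},"squeeze":{"type":"number"}},"required":["moves"]}

```bash
mkdir -p pics; ls
python3 - <<'E'
from bench import r
import cv2,pickle
s=r.sense();print(s)
for n in("scene","side","wrist"):
    d=r.snapshot(n);pickle.dump(d,open(f"pics/{n}0.pkl","wb"));cv2.imwrite(f"pics/{n}0.png",d["pixels"][:,:,::-1]);print(n,d["camera_matrix"],d["k1"],d["xyz"],d["orientation"])
E
```

```text
pics
{'time': 0.0, 'joint_pos': array([ 6.42622092e+01,  7.51454272e+00,  8.53306371e+01,  2.02490476e-03,
        8.72609903e+01, -4.89241464e+00]), 'qd': array([-0.01763665, -0.00255971,  0.02056052, -0.05379726, -0.08787258,
        0.11749989]), 'joint_efforts': array([-1.47740418e-03, -5.69388986e+01, -5.00555956e+01, -3.67867324e-04,
        1.46347174e-02, -4.48419814e-05]), 'tool_pos': array([213.24596809, 560.27690925, 252.23727143]), 'tcp_rot': array([-1.79894389e+02, -1.10697554e-02,  1.59154515e+02]), 'ft_force': array([-0.35085441,  0.45126343, -0.55250126]), 'wrist_torque': array([-0.01891569,  0.00919866, -0.02295593]), 'finger_gap': 85.24318932831035}
scene [[470.61369955   0.         316.80403797]
 [  0.         470.61369955 195.54317868]
 [  0.           0.           1.        ]] -0.037041847739724146 [ 204.12520995 -326.71229315  495.25806702] [-118.62949741    0.23529866  -25.17169304]
side [[465.63862078   0.         320.51151484]
 [  0.         465.63862078 202.70027678]
 [  0.           0.           1.        ]] 0.03122231189949152 [ 509.81933927 1046.250295    586.05517895] [-129.32210331    1.25620201 -177.93860477]
wrist [[352.89094998   0.         319.14591836]
 [  0.         352.89094998 197.93413224]
 [  0.           0.           1.        ]] 0.01187281541890437 [134.03432882 589.93969725 372.97493705] [1.60863074e+02 3.87416955e-02 6.92350325e+01]
```

View pics/scene0.png

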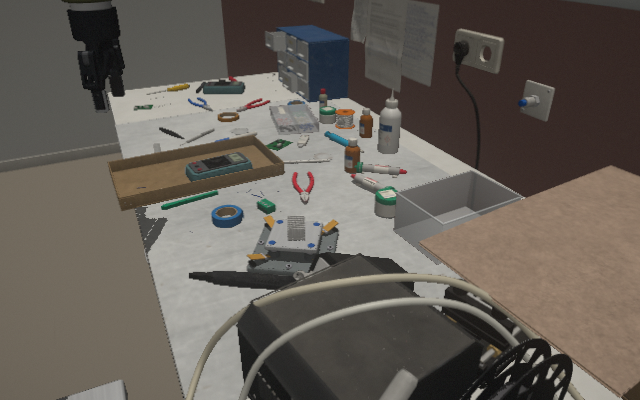

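View pics/side0.png

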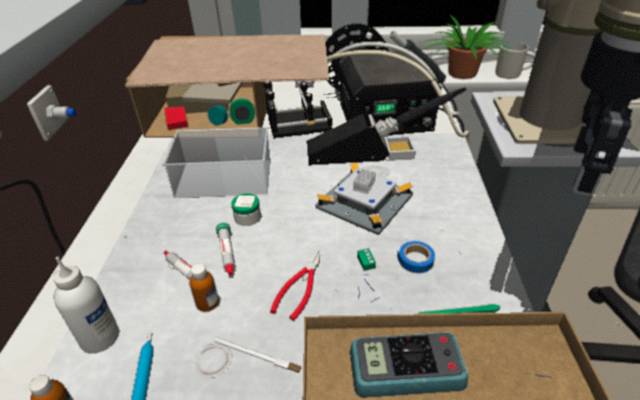

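View pics/wrist0.png

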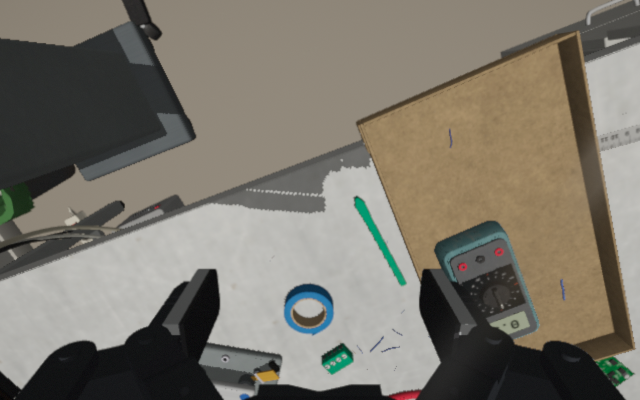

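The scene view has the jig near (295,243) and the side view has it near (365,197). I'll enlarge both.

```bash
cat > h.py <<'E'
import numpy as np,cv2,pickle
from scipy.spatial.transform import Rotation as R
def cam(d):
    return R.from_euler('xyz',d["orientation"],degrees=True).as_matrix(),np.array(d["xyz"])
def ray(d,u,v):
    K=d["camera_matrix"];k=d["k1"]
    p=np.array([(u-K[0,2])/K[0,0],(v-K[1,2])/K[1,1]]);q=p.copy()
    for _ in range(20): q=p/(1+k*(q@q))
    Rm,c=cam(d);w=Rm@np.array([q[0],q[1],1]);return c,w/np.linalg.norm(w)
def proj(d,P):
    Rm,c=cam(d);x=Rm.T@(np.array(P)-c);q=x[:2]/x[2];q=q*(1+d["k1"]*(q@q));K=d["camera_matrix"]
    return np.array([K[0,0]*q[0]+K[0,2],K[1,1]*q[1]+K[1,2]])
def atz(d,u,v,z):
    c,w=ray(d,u,v);return c+w*(z-c[2])/w[2]
def tri(obs):
    A=np.zeros((3,3));b=np.zeros(3)
    for d,u,v in obs:
        c,w=ray(d,u,v);M=np.eye(3)-np.outer(w,w);A+=M;b+=M@c
    return np.linalg.solve(A,b)
def load(n): return pickle.load(open(f"pics/{n}.pkl","rb"))
def crop(n,x0,y0,w,h,s,out):
    im=load(n)["pixels"][y0:y0+h,x0:x0+w,::-1]
    cv2.imwrite(f"pics/{out}.png",cv2.resize(im,None,fx=s,fy=s,interpolation=cv2.INTER_CUBIC))
E
python3 - <<'E'
from h import *
crop("scene0",240,205,110,80,7,"sc1");crop("side0",305,150,120,90,6,"si1")
E
```

```text
(no output)
```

View pics/sc1.png

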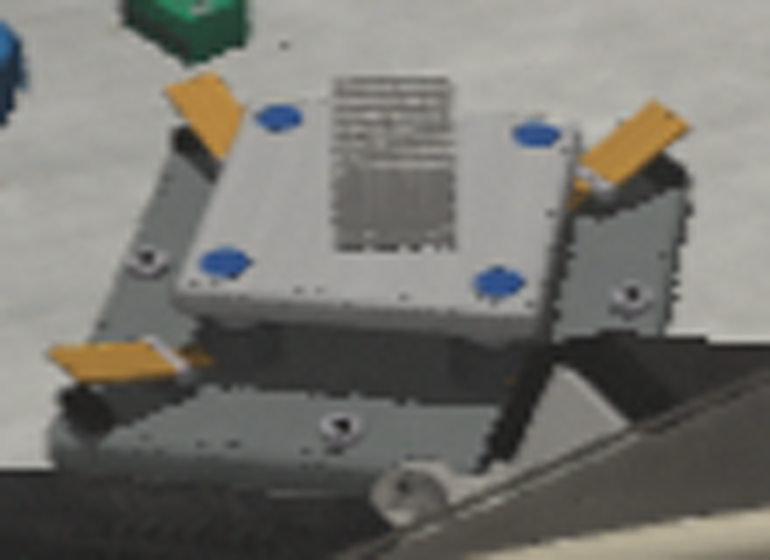

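View pics/si1.png

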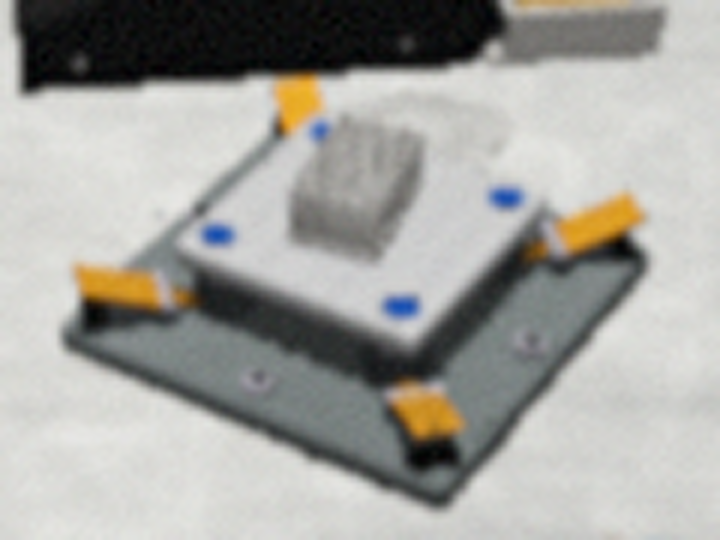

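Run:
```python
from h import *
sc=load("scene0");si=load("side0")
S=[(279,117),(536,133),(225,262),(498,282)];S=[((x+.5)/7-.5+240,(y+.5)/7-.5+205) for x,y in S]
T=[(320,130),(217,234),(506,197),(401,306)];T=[((x+.5)/6-.5+305,(y+.5)/6-.5+150) for x,y in T]
for p in S: print("sc",atz(sc,*p,40).round(1))
for p in T: print("si",atz(si,*p,40).round(1))
for i,p in enumerate(S):
  for j,q in enumerate(T):
    a=atz(sc,*p,40);b=atz(si,*q,40)
    if np.linalg.norm(a-b)<20:print(i,j,tri([(sc,*p),(si,*q)]).round(1))
```

```text
sc [453.3 369.2  40. ]
sc [510.8 333.   40. ]
sc [416.9 312.   40. ]
sc [473.7 275.5  40. ]
si [474.1 279.9  40. ]
si [508.4 337.2  40. ]
si [415.  316.9  40. ]
si [451.6 373.3  40. ]
0 3 [452.6 371.1  38.7]
1 1 [509.9 334.6  38.7]
2 2 [416.1 314.3  38.4]
3 0 [474.3 277.5  38.4]
```

The four dots triangulate to a 96 mm diagonal at about 38.5 mm height, which matches the text. Before descending I'll check the black equipment beyond the jig.

Run:
```python
from h import *
crop("scene0",180,190,320,210,2.5,"sc2");crop("side0",230,20,250,190,3.2,"si2")
```

```text
(no output)
```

View pics/sc2.png

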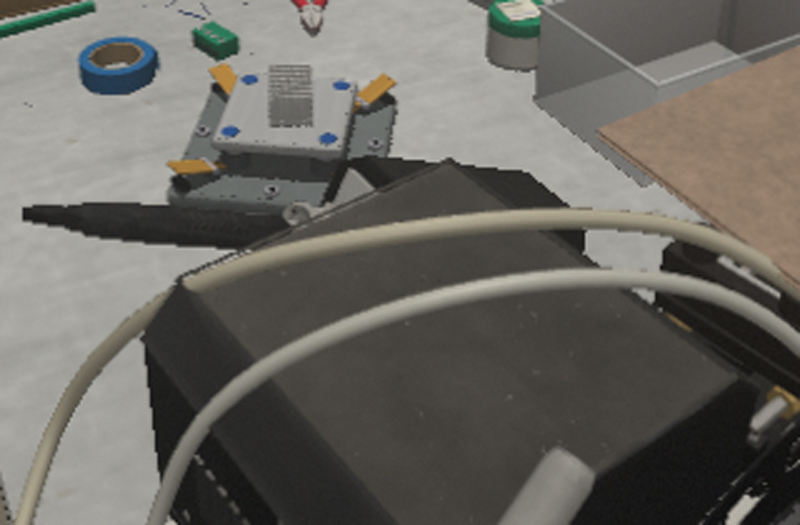

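View pics/si2.png

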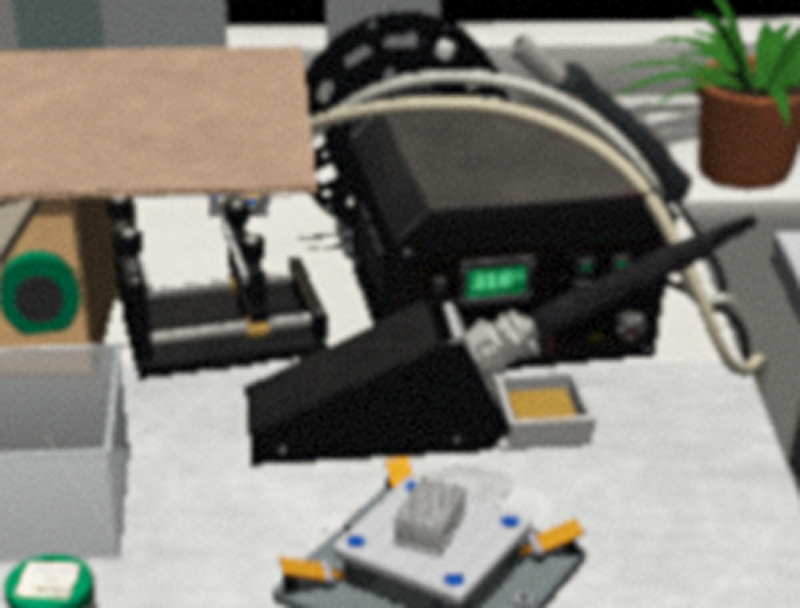

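Call:
drive_tool(
  moves=[
    [[28,-30,0],-7],
    [[56,-60,0],-14],
    [[84,-90,0],-21],
    [[112,-120,0],-28],
    [[140,-150,0],-35],
    [[168,-180,0],-42],
    [[185,-190,0],-49],
    [[185,-190,0],-56],
  ],
  fingers=0,
  squeeze=30,
)

```text
time: 0.82
tool_pos: [401.6, 367.6, 253.1]
tcp_rot: [180.0, 0.1, 102.5]
ft_force: [0.7, 0.6, -1.2]
finger_gap: 0.1
```

The tool is above the jig at z 253 with the fingers shut. Next I'll estimate where the iron holder stands and take a wrist picture.

Run:
```python
from bench import r
from h import *
sc=load("scene0");si=load("side0")
for p in [(308,165),(386,160)]: print("base",atz(si,*p,0).round(0))
f=lambda x,y:(x/3.2+230,y/3.2+20); g=lambda x,y:(x/2.5+180,y/2.5+190)
for n,a,b in [("topL",(430,300),(357,157)),("ferrule",(500,340),(297,213)),("irontip",(755,220),(22,212)),("stnTopFrontR",(645,190),(180,285)),("stn other",(435,210),(450,160)),("holder far right",(250,385),(530,172))]:
    P=tri([(si,*f(*a)),(sc,*g(*b))]);print(n,P.round(0),(proj(si,P)-f(*a)).round(1),(proj(sc,P)-g(*b)).round(1))
d=r.snapshot("wrist");pickle.dump(d,open("pics/w1.pkl","wb"));cv2.imwrite("pics/w1.png",d["pixels"][:,:,::-1]);print(d["xyz"],d["orientation"])
```

```text
base [581. 201.   0.]
base [408. 181.   0.]
topL [452. 167. 104.] [3.6 1.4] [ 5.3 -2.1]
ferrule [409. 166.  76.] [1.4 0.4] [ 2.1 -0.6]
irontip [252. 138. 148.] [-0.7  0. ] [-1.2  0. ]
stnTopFrontR [309.  69. 138.] [0.3 0. ] [ 0.6 -0.1]
stn other [459.  97. 140.] [-1.7 -0.8] [-2.9  1.3]
holder far right [576. 177.  46.] [1.7 1. ] [ 2.4 -1.3]
[382.9026345  449.67921153 373.57358581] [ 1.60823747e+02 -6.99254779e-02  1.26262215e+01]
```

View pics/w1.png

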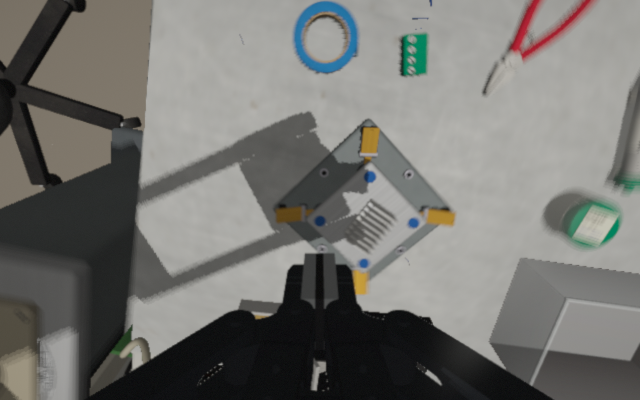

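The wrist view shows the dots at about (370,177), (320,221), (413,223) and (364,264), and the tails at (370,139), (289,214), (441,217) and (360,282). I'll get refined centroids and combine all three views.

```bash
cat > fit.py <<'E'
from h import *
sc=load("scene0");si=load("side0");w=load("w1")
hsv=cv2.cvtColor(w["pixels"],cv2.COLOR_RGB2HSV)
m=cv2.inRange(hsv,(105,120,60),(125,255,255));n,_,st,ce=cv2.connectedComponentsWithStats(m)
W={}
for k,(u,v) in dict(N=(370,177),W=(320,221),E=(413,223),S=(364,264)).items():
    i=1+np.argmin(np.hypot(*(ce[1:]-[u,v]).T));W[k]=ce[i];print(k,ce[i].round(1),st[i,4])
S=dict(N=(279,117),E=(536,133),W=(225,262),S=(498,282));S={k:((x+.5)/7-.5+240,(y+.5)/7-.5+205) for k,(x,y) in S.items()}
T=dict(S=(320,130),E=(217,234),W=(506,197),N=(401,306));T={k:((x+.5)/6-.5+305,(y+.5)/6-.5+150) for k,(x,y) in T.items()}
for k in W:
    print(k,"3view",tri([(sc,*S[k]),(si,*T[k]),(w,*W[k])]).round(1),"wrist@40",atz(w,*W[k],40).round(1),"w+sc",tri([(sc,*S[k]),(w,*W[k])]).round(1))
print(np.mean([atz(w,*W[k],40) for k in W],0))
hm=cv2.inRange(hsv,(12,120,100),(28,255,255));n,_,st,ce=cv2.connectedComponentsWithStats(hm)
for i in range(1,n):
    if st[i,4]>80: print("brass",ce[i].round(1),st[i,4],atz(w,*ce[i],26).round(1))
E
python3 fit.py
```

```text
N [369.5 176.5] 88
W [319.5 220.7] 71
E [413.1 222.6] 62
S [363.4 263. ] 52
N 3view [452.3 369.8  38.8] wrist@40 [452. 369.  40.] w+sc [452.5 368.9  40.1]
W 3view [415.4 312.9  38.6] wrist@40 [414.4 312.6  40. ] w+sc [415.7 312.2  39.8]
E 3view [509.3 332.6  38.9] wrist@40 [508.5 331.5  40. ] w+sc [509.2 331.5  40.8]
S 3view [473.  275.6  38.6] wrist@40 [470.9 275.1  40. ] w+sc [472.1 274.8  40.3]
[461.45764083 322.0409      40.        ]
brass [369.5 139.5] 415 [444.9 402.2  26. ]
brass [440.2 216.6] 344 [539.7 339.3  26. ]
brass [359.3 282.2] 270 [476.4 242.8  26. ]
```

Run:
```python
from bench import r
s=r.sense();print(s["time"],s["tool_pos"],s["tcp_rot"],s["ft_force"])
```

```text
0.8667 [400.17427517 368.86283159 253.00126042] [-1.79990243e+02  2.77116067e-02  1.02048743e+02] [-1.08715777 -0.32079129 -0.35111813]
```

Call:
drive_tool(
  moves=[
    [[27,-1,-20],0],
    [[53,-1,-50],0],
    [[53,-1,-85],0],
    [[53,-1,-120],0],
    [[53,-1,-150],0],
    [[53,-1,-175],0],
    [[53,-1,-180],0],
    [[53,-1,-180],0],
  ],
)

```text
time: 1.53
tool_pos: [449.3, 368.9, 70.7]
tcp_rot: [-179.7, 0.1, 103.3]
ft_force: [0.1, 0.1, 0.9]
finger_gap: 0.1
```

Call:
drive_tool(
  moves=[
    [[0,0,-4],0],
    [[0,0,-6],0],
    [[0,0,-6],0],
    [[0,0,-6],0],
    [[0,0,-6],0],
    [[0,0,-6],0],
    [[0,0,-6],0],
    [[0,0,-6],0],
  ],
)

```text
time: 2.2
tool_pos: [451.6, 369.8, 67.5]
tcp_rot: [180.0, -0.0, 103.2]
ft_force: [-0.3, 0.3, -1.1]
finger_gap: 0.3
```

```bash
cat > pic.py <<'E'
import sys
from bench import r
from h import *
t=sys.argv[1]
s=r.sense();print(s["time"],s["tool_pos"].round(2),s["tcp_rot"].round(2),s["ft_force"].round(2))
for n in sys.argv[2:]:
    d=r.snapshot(n);pickle.dump(d,open(f"pics/{n}{t}.pkl","wb"))
    x,y,w,h,k=dict(wrist=(240,100,260,200,3),scene=(230,180,140,110,5.5),side=(290,120,150,120,5))[n]
    crop(n+t,x,y,w,h,k,n+t+"c")
E
python3 pic.py 2 scene side
```

```text
2.2 [451.59 369.78  67.54] [179.98  -0.   103.16] [-0.31  0.29 -1.15]
```

View pics/scene2c.png

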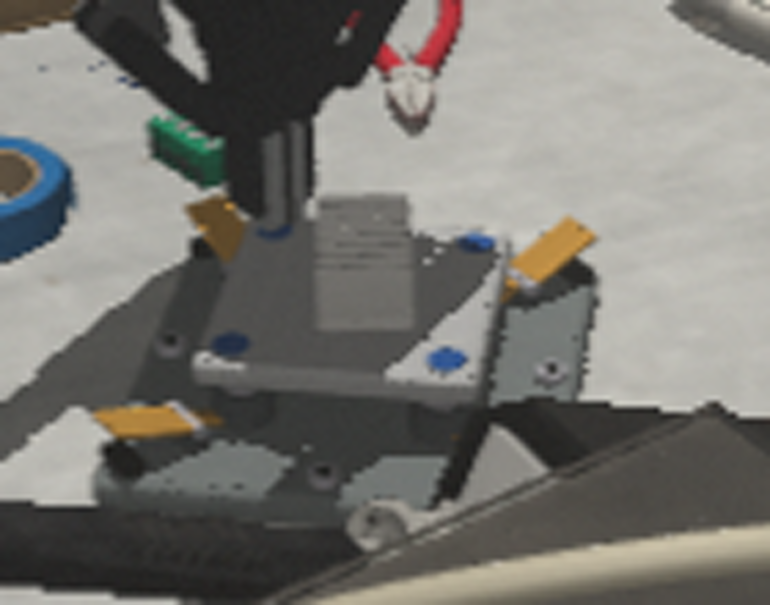

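View pics/side2c.png

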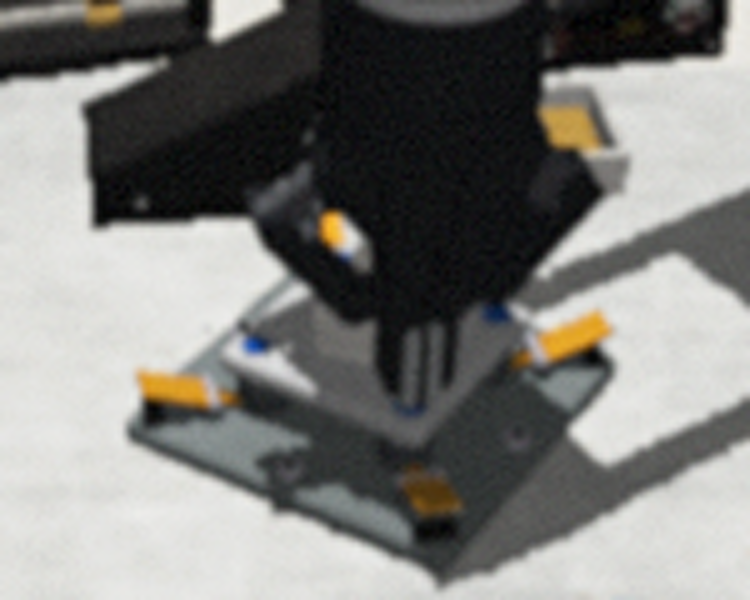

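The closed fingertip is just above the N dot and centred on it in both views. Pressing gently.

Call:
drive_tool(
  moves=[
    [[0,0,-2],0],
    [[0,0,-4],0],
    [[0,0,-5],0],
    [[0,0,-6],0],
    [[0,0,-7],0],
    [[0,0,-7],0],
    [[0,0,-7],0],
    [[0,0,-7],0],
  ],
)

```text
time: 2.97
tool_pos: [451.5, 369.7, 61.9]
tcp_rot: [-180.0, 0.0, 103.2]
ft_force: [-8.0, -5.3, 16.0]
finger_gap: -0.1
```

N is sound: 16 N with no give. On to E.

Call:
drive_tool(
  moves=[
    [[0,0,15],0],
    [[0,0,38],0],
    [[20,-13,38],0],
    [[40,-26,38],0],
    [[57,-37,38],0],
    [[57,-37,25],0],
    [[57,-37,7],0],
    [[57,-37,7],0],
  ],
)

```text
time: 3.63
tool_pos: [506.1, 331.3, 62.9]
tcp_rot: [-179.7, 0.1, 103.1]
ft_force: [-0.9, -0.5, -2.4]
finger_gap: -0.2
```

Call:
drive_tool(
  moves=[
    [[0,0,-2],0],
    [[0,0,-4],0],
    [[0,0,-5],0],
    [[0,0,-6],0],
    [[0,0,-6.5],0],
    [[0,0,-6.5],0],
    [[0,0,-6.5],0],
    [[0,0,-6.5],0],
  ],
)

```text
time: 4.3
tool_pos: [508.7, 333.0, 61.3]
tcp_rot: [180.0, -0.0, 103.2]
ft_force: [-1.0, 1.4, -0.1]
finger_gap: -0.3
```

Call:
drive_tool(
  moves=[
    [[0,0,-0.5],0],
    [[0,0,-1],0],
    [[0,0,-1.5],0],
    [[0,0,-2],0],
    [[0,0,-2],0],
    [[0,0,-2],0],
    [[0,0,-2],0],
    [[0,0,-2],0],
  ],
)

```text
time: 4.97
tool_pos: [508.6, 332.8, 58.9]
tcp_rot: [180.0, -0.0, 103.2]
ft_force: [1.0, 1.4, 1.4]
finger_gap: 0.3
```

E gives. I'll press it right down to its stop.

Call:
drive_tool(
  moves=[
    [[0,0,-0.5],0],
    [[0,0,-1],0],
    [[0,0,-1.5],0],
    [[0,0,-2],0],
    [[0,0,-2.5],0],
    [[0,0,-2.5],0],
    [[0,0,-2.5],0],
    [[0,0,-2.5],0],
  ],
)

```text
time: 5.63
tool_pos: [508.6, 332.9, 57.3]
tcp_rot: [180.0, -0.0, 103.2]
ft_force: [-2.9, 0.4, 11.0]
finger_gap: -0.0
```

```bash
python3 pic.py 3 scene side
```

```text
5.6333 [508.63 332.9   57.29] [ 1.7998e+02 -1.0000e-02  1.0316e+02] [-2.94  0.35 11.  ]
```

View pics/scene3c.png

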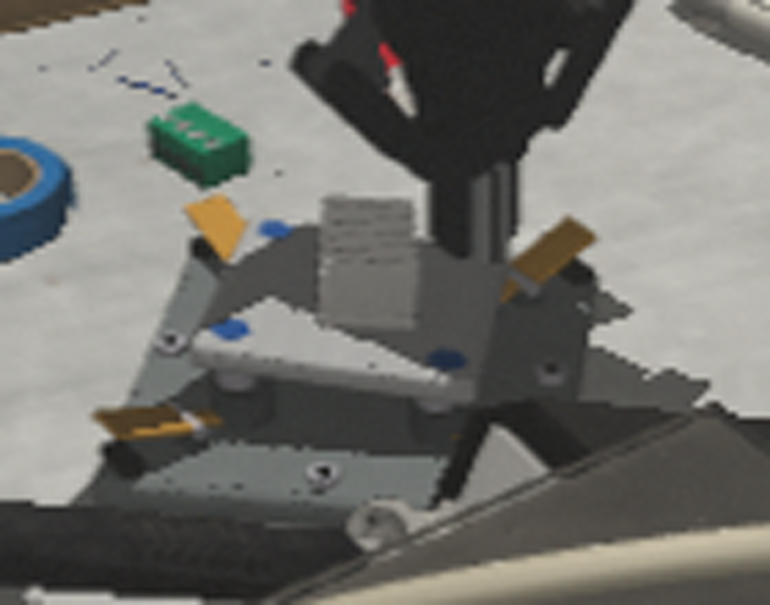

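View pics/side3c.png

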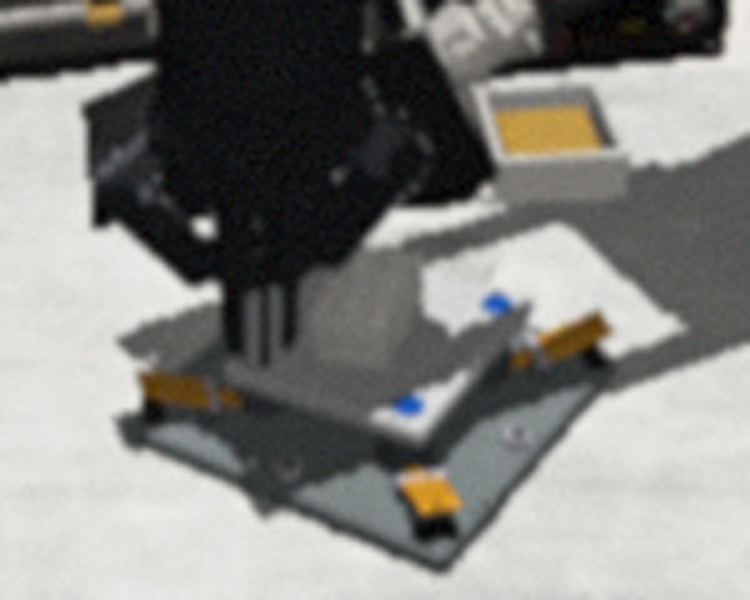

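E is at its stop: tip at about 35 mm, 11 N, and the opposite W corner has risen. I'll release it and turn the finger narrow side to the diagonal, after checking clearance to the grey bin and jar.

Run:
```python
from h import *
si=load("side0");
for p in [(270,187),(168,193),(246,220)]: print(atz(si,*p,0).round(0))
```

```text
[655. 281.   0.]
[863. 303.   0.]
[689. 385.   0.]
```

Call:
drive_tool(
  moves=[
    [[0,0,2],0],
    [[0,0,4],0],
    [[0,0,6],0],
    [[0,0,15],0],
    [[0,0,40],-7],
    [[0,0,60],-14],
    [[0,0,60],-21],
    [[0,0,60],-28],
  ],
)

```text
time: 6.4
tool_pos: [509.5, 333.1, 118.8]
tcp_rot: [179.9, -0.1, 74.8]
ft_force: [0.1, -0.2, -0.1]
finger_gap: -0.3
```

Call:
drive_tool(
  moves=[
    [[0,0,0],-7],
    [[0,0,0],-14],
    [[0,0,0],-21],
    [[0,0,0],-28],
    [[0,0,0],-35],
    [[0,0,0],-42],
    [[0,0,0],-49],
    [[0,0,0],-56],
  ],
)

```text
time: 7.07
tool_pos: [508.2, 332.4, 116.3]
tcp_rot: [180.0, 0.1, 18.8]
ft_force: [-0.0, 0.1, -0.5]
finger_gap: 0.4
```

Commanded z is 116.3. Now a further −7° turn, out to the E tail, and down to just above it.

Call:
drive_tool(
  moves=[
    [[18,4,0],-7],
    [[36,8,0],-7],
    [[36,8,-15],-7],
    [[36,8,-30],-7],
    [[36,8,-45],-7],
    [[36,8,-52],-7],
    [[36,8,-56],-7],
    [[36,8,-56],-7],
  ],
)

```text
time: 7.73
tool_pos: [543.7, 340.3, 59.3]
tcp_rot: [180.0, 0.1, 12.2]
ft_force: [-0.3, -0.6, -0.0]
finger_gap: 0.3
```

```bash
python3 pic.py 4 scene side wrist
```

```text
7.7333 [543.72 340.29  59.34] [1.7996e+02 1.2000e-01 1.2160e+01] [-0.27 -0.55 -0.  ]
```

View pics/scene4c.png

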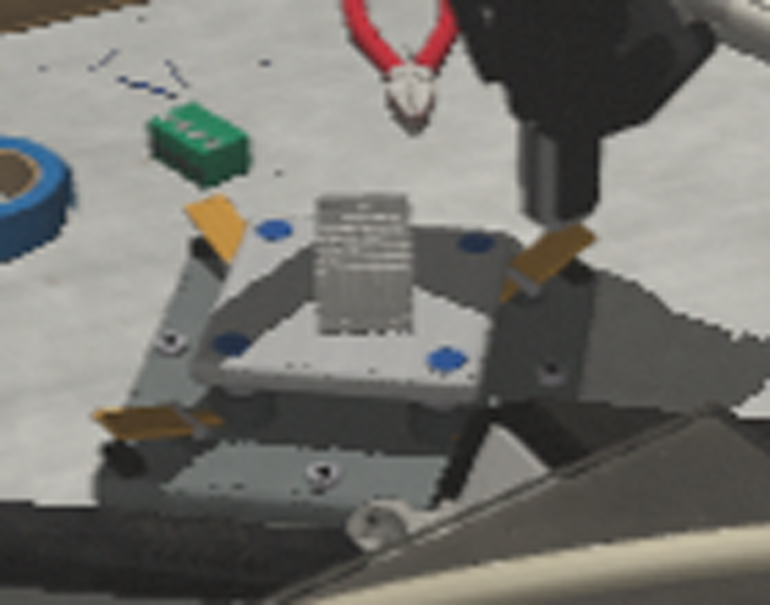

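View pics/side4c.png

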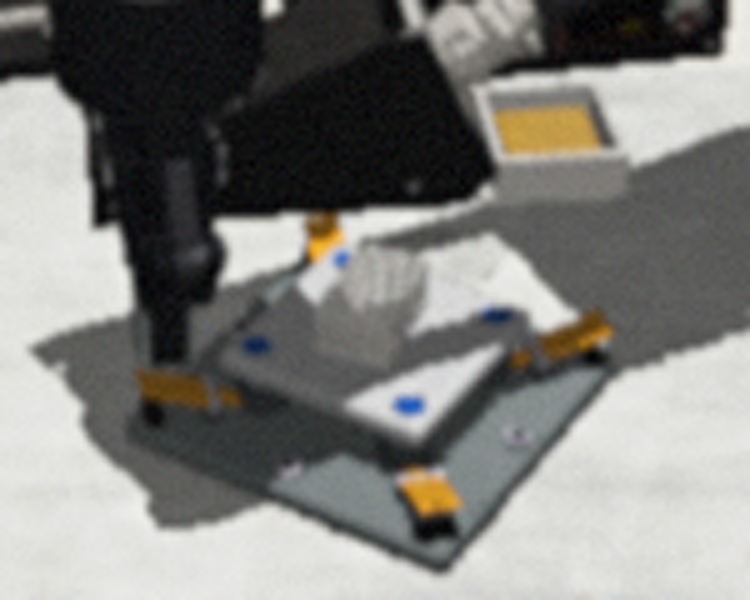

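The plate has sprung back and the fingertip is over the E tail, clear of the plate. Pressing in steps.

Call:
drive_tool(
  moves=[
    [[0,0,-2],0],
    [[0,0,-4],0],
    [[0,0,-5],0],
    [[0,0,-6],0],
    [[0,0,-7],0],
    [[0,0,-8],0],
    [[0,0,-9],0],
    [[0,0,-10],0],
  ],
)

```text
time: 8.55
tool_pos: [544.8, 340.9, 51.3]
tcp_rot: [-180.0, -0.0, 12.2]
ft_force: [-3.1, -2.1, 9.4]
finger_gap: 0.0
```

Call:
drive_tool(
  moves=[
    [[0,0,-1],0],
    [[0,0,-2],0],
    [[0,0,-3],0],
    [[0,0,-4],0],
    [[0,0,-5],0],
    [[0,0,-5],0],
    [[0,0,-5],0],
    [[0,0,-5],0],
  ],
)

```text
time: 9.22
tool_pos: [545.9, 341.1, 47.2]
tcp_rot: [-180.0, -0.2, 12.2]
ft_force: [-0.4, -2.5, 7.5]
finger_gap: -0.2
```

Call:
drive_tool(
  moves=[
    [[-0.5,0,-1],0],
    [[-1,0,-2],0],
    [[-1,0,-3],0],
    [[-1,0,-4],0],
    [[-1,0,-4],0],
    [[-1,0,-4],0],
    [[-1,0,-4],0],
    [[-1,0,-4],0],
  ],
)

```text
time: 9.88
tool_pos: [546.3, 341.3, 44.1]
tcp_rot: [-180.0, -0.3, 12.1]
ft_force: [3.5, -2.2, 9.5]
finger_gap: -0.3
```

Call:
drive_tool(
  moves=[
    [[0,0,-1],0],
    [[0,0,-1.5],0],
    [[0,0,-2],0],
    [[0,0,-2.5],0],
    [[0,0,-3],0],
    [[0,0,-3],0],
    [[0,0,-3],0],
    [[0,0,-3],0],
  ],
)

```text
time: 10.55
tool_pos: [546.6, 341.3, 42.4]
tcp_rot: [-180.0, -0.4, 12.1]
ft_force: [-1.3, -4.4, 19.9]
finger_gap: 0.3
```

Call:
drive_tool(
  moves=[
    [[0,0,-0.5],0],
    [[0,0,-1],0],
    [[0,0,-1],0],
    [[0,0,-1],0],
    [[0,0,-1],0],
    [[0,0,-1],0],
    [[0,0,-1],0],
    [[0,0,-1],0],
  ],
)

```text
time: 11.22
tool_pos: [546.6, 341.4, 42.2]
tcp_rot: [-180.0, -0.4, 12.1]
ft_force: [-4.2, -6.2, 25.7]
finger_gap: -0.3
```

Call:
drive_tool(
  moves=[
    [[0,0,3],0],
    [[0,0,6],0],
    [[0,0,12],0],
    [[0,0,30],0],
    [[0,0,60],0],
    [[0,0,90],0],
    [[0,0,110],0],
    [[0,0,110],0],
  ],
)

```text
time: 11.88
tool_pos: [546.1, 342.3, 153.6]
tcp_rot: [-179.9, -0.5, 12.2]
ft_force: [1.8, 0.4, 2.4]
finger_gap: 0.1
```

```bash
python3 pic.py 5 scene side wrist
```

```text
11.8833 [546.1 342.3 153.6] [-179.87   -0.47   12.17] [1.79 0.36 2.38]
```

View pics/scene5c.png

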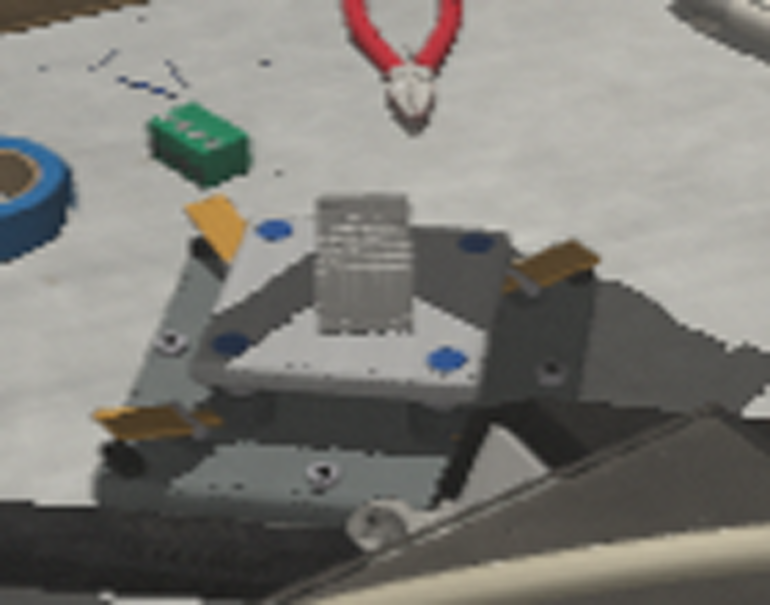

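View pics/side5c.png

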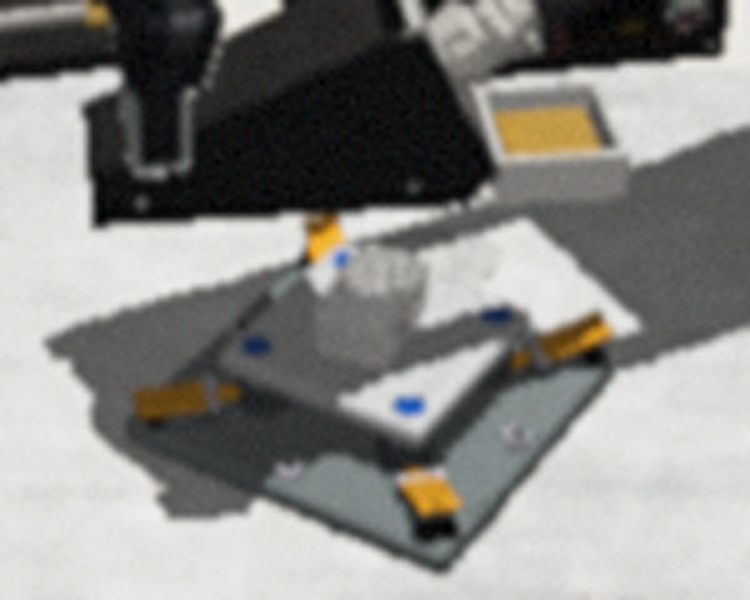

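The E tail now lies flat and the other three are still raised. Last check: a light press on the E dot to confirm the plate is firm.

Call:
drive_tool(
  moves=[
    [[-18,-4,0],0],
    [[-35,-8,0],0],
    [[-35,-8,-20],0],
    [[-35,-8,-45],0],
    [[-35,-8,-65],0],
    [[-35,-8,-80],0],
    [[-35,-8,-82],0],
    [[-35,-8,-82],0],
  ],
)

```text
time: 12.7
tool_pos: [506.4, 331.7, 62.2]
tcp_rot: [179.9, 0.3, 12.2]
ft_force: [-0.6, -0.4, 0.5]
finger_gap: -0.1
```

Call:
drive_tool(
  moves=[
    [[0,0,-1],0],
    [[0,0,-2],0],
    [[0,0,-3],0],
    [[0,0,-4],0],
    [[0,0,-4.5],0],
    [[0,0,-4.5],0],
    [[0,0,-4.5],0],
    [[0,0,-4.5],0],
  ],
)

```text
time: 13.37
tool_pos: [508.5, 332.8, 61.0]
tcp_rot: [-180.0, -0.0, 12.2]
ft_force: [-1.4, 0.2, 2.7]
finger_gap: -0.4
```

Call:
drive_tool(
  moves=[
    [[0,0,-0.5],0],
    [[0,0,-1],0],
    [[0,0,-1],0],
    [[0,0,-1],0],
    [[0,0,-1],0],
    [[0,0,-1],0],
    [[0,0,-1],0],
    [[0,0,-1],0],
  ],
)

```text
time: 14.03
tool_pos: [508.6, 332.8, 60.7]
tcp_rot: [-180.0, -0.0, 12.2]
ft_force: [-3.9, -2.7, 7.4]
finger_gap: -0.1
```

Call:
drive_tool(
  moves=[
    [[0,0,2],0],
    [[0,0,5],0],
    [[0,0,15],0],
    [[0,0,40],0],
    [[0,0,75],0],
    [[0,0,110],0],
    [[-20,30,130],0],
    [[-40,60,130],0],
  ],
)

```text
time: 14.7
tool_pos: [472.0, 394.1, 197.9]
tcp_rot: [-179.8, -0.6, 11.9]
ft_force: [0.3, 2.3, 0.7]
finger_gap: -0.1
```

Call:
drive_tool(
  moves=[
    [[-30,30,20],0],
    [[-60,60,40],0],
    [[-90,90,40],0],
    [[-110,110,40],0],
    [[-110,110,40],0],
    [[-110,110,40],0],
    [[-110,110,40],0],
    [[-110,110,40],0],
  ],
)

```text
time: 15.37
tool_pos: [359.3, 501.9, 229.8]
tcp_rot: [180.0, -0.0, 12.1]
ft_force: [0.1, 0.3, -0.1]
finger_gap: 0.2
```

```bash
python3 pic.py 6 scene side
```

```text
15.3667 [359.32 501.88 229.76] [179.97  -0.    12.09] [ 0.08  0.27 -0.11]
```

View pics/scene6c.png

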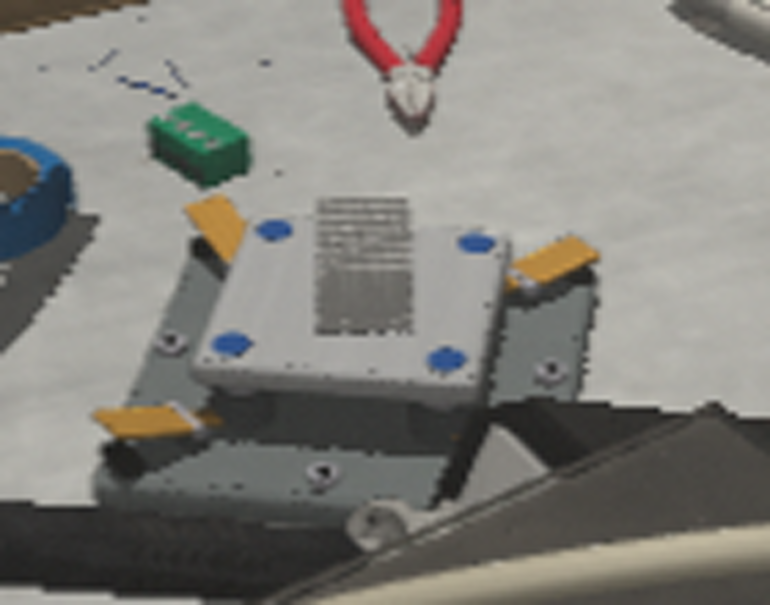

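View pics/side6c.png

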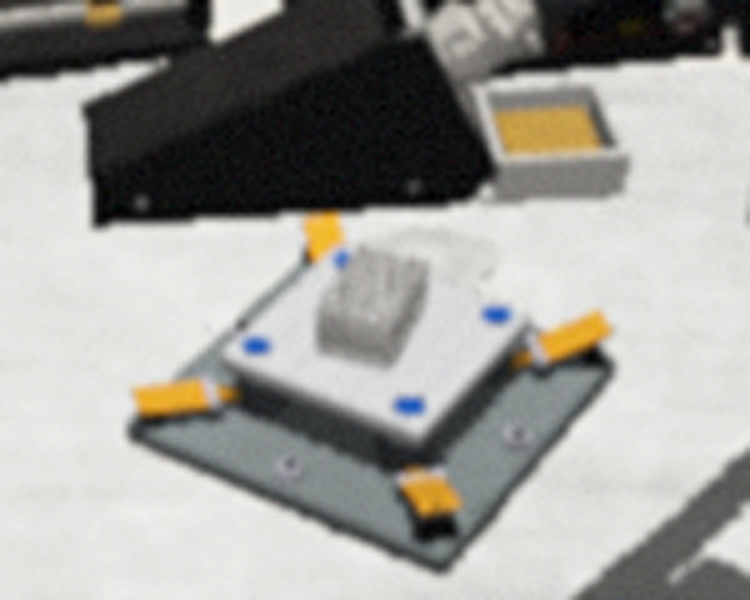

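E now holds: 7.4 N with the tip at 38.7 mm, where before it gave at under 2 N. The pictures show the E tail flat, the other three raised and the heatsink in place.

```bash
python3 -c "
from bench import r
print(r.hand_in())"
```

```text
the job is handed in; nothing more can be done
None
```

I found the rocking corner, pressed its brass shim flat and handed the job in at about 15.4 s of the 48 s allowed. It is the far corner, on the +x side of the jig; the letters aren't marked, so I can't say which one it is.

- **Finding the corner:** I pressed the left corner (+y) first. It was sound, reaching 16 N with no give. The far corner gave way at about 1.4 N and went down to its stop, with the fingertip at about 35 mm and 11 N. The opposite corner rose as it went down.
- **Pressing the shim:** I pressed the far corner's tail until the fingertip was at about 20.2 mm, against 20.5 mm for flat. The force rose to 26 N as it met its stop.
- **Last checks:** A second light press on the far corner held at 7.4 N with the tip at 38.7 mm, so the plate no longer rocks. That reading is about 1 mm lower than at the sound corner, which I put down to measurement error; it is well short of the 5 mm give. The final pictures show this tail flat, the other three raised and the heatsink still lying on the plate. The arm was well clear of the jig.

I did not press the other two corners or their shims, because the rocking corner was the second one I tried. No check failed.

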